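# Switch on the bench scale and weigh the seedling trough

### The job

With the weighing platform still empty, slide the bench scale's little power switch fully on, towards its display, so that it zeroes. Then lift the rectangular clay trough of seedlings and set it down gently in the middle of the platform, long side along the platform's long side, standing flat with no edge overhanging, and let go. Leave the switch on and everything else on the bench where it is.

Things in the scene. Friction and masses are not known exactly. Their poses are not given: they have to be found in the camera images.
- platform_top (a point): Centre of the top face of the scale's weighing platform: a flat steel plate 70 (along this point's x) x 110 (along its y) x 5 mm, its top 62 above the table, on a short column over the rear of the scale. Axes as the scale's.
- power_slide (a joint): The scale's power slide switch, in m: 0 = off (right end of its slot, seen from the robot), 0.014 = fully on (left end, next to the display). It slides along the scale's +y against about 0.8 N of friction and stays where it is left. It starts at 0 to 0.002.
- cap_top (a point): Top centre of the switch's small black ribbed cap, 10 (x) x 14 mm (y, the sliding way), in a recessed slot 12 wide, 34 long in the front panel, 115 in front of the platform's centre. It stands 3 proud of the panel and gives up to 2.2 downwards on a spring (2.5 N/mm), so still 1 proud when down. Pressed lightly by a fingertip it is dragged along by friction. Axes as the scale's.
- trough_center (a point): Centre (half-way up) of the trough to be weighed: straight-sided, rectangular, terracotta, 50 (its x) x 90 (its y) x 52 mm tall, 0.25 to 0.4 kg, full of soil, with three seedlings rising about 10 above the rim. The only long pot standing loose, on the table, at the other side from the scale. Underside 26 below this point. Grip it across its 50 width.
- trough_corner_ne (a point): Bottom corner of the trough at its +x (25), +y (45), on the underside.
- trough_corner_nw (a point): Bottom corner of the trough at its +x (25), -y (45), on the underside.
- trough_corner_se (a point): Bottom corner of the trough at its -x (25), +y (45), on the underside.
- trough_corner_sw (a point): Bottom corner of the trough at its -x (25), -y (45), on the underside.
- round_pot_a: Bystander: small round clay pot with a seedling, rim diameter 68, 58 tall plus leaves (origin: middle of its underside, z up).
- square_pot: Bystander: square clay pot with a seedling, rim 54 x 54, 54 tall plus leaves (origin: middle of its underside, z up).
- round_pot_b: Bystander: larger round clay pot with a seedling, rim diameter 90, 75 tall plus leaves (origin: middle of its underside, z up).
- twine_spool: Bystander: upright brown spool, diameter 48, 45 tall (origin: middle of its underside, z up).
- label_pot: Bystander: white plastic beaker of plant labels, diameter 48, 95 tall (origin: middle of its underside, z up).
- sprayer: Bystander: white spray bottle, diameter 68, 170 tall (origin: middle of its underside, z up).
- trowel: Bystander: hand trowel lying flat along its y, 280 long, 55 wide (origin: middle of its underside, z up).
- trough: The same trough (origin: middle of its underside, axes as above).
- scale: The scale: grey plastic case 200 (x) x 160 (y) mm, top 40 above the table, fixed, turned by up to 0.35 rad. Origin: middle of its underside. x points from its low front panel (near the robot) to the platform, y left, z up. Front panel: dark display window in the left half, power switch in the right half.
Not all that is in view belongs to the job. Leave any purple or yellow look-alike of the trough alone.

How it is judged:
By the outcome, as a careful person would: the job done as asked, in the order asked, and still so for the second after the job is handed in, with the robot touching nothing.
It also fails if it takes over 58 s, if anything falls off the work surface, if the arm or the gripper's body presses on something with over 40 N, if the wrist force passes 120 N, or if a joint passes its speed limit or range.

### The arm

A 6-joint arm with a two-finger parallel gripper is mounted at the origin on the work surface. World frame = base frame: x ahead of the robot, y to its left, z up, the work surface at z = 0. Lengths are in mm, angles in rad, forces in N, time in s.
With the tool pointing down it reaches from about 350 to 975 mm from the base axis. Payload 7.1 kg.
Tool frame: the origin (TCP) lies on the mounting face of the last link; the fingertips stand 182 mm ahead of it and the grasp point (between the pads) lies 163 mm ahead of it; z points along the fingers, y is the direction in which the jaws open and shut (so a half turn about z gives the same grasp; the last joint's range is limited). The gripper opens to 88 mm and grips with 3 to 60 N. Pads are 20 mm wide; open, the fingers measure 115 mm over their backs; the gripper's body (75 mm by 178 mm) begins 61 mm behind the grasp point.
Start: joints at [-1.195, 0.423, 1.63, -0, 1.089, -0.019], TCP at [240.406, -576.898, 404.675] pointing down, gripper open.
Joint ranges: [-3, 3], [-0.9, 2.11], [0.09, 2.58], [-1.31, 4.45], [0.11, 2.69], [-2.54, 2.54]. Speed limits (rad/s): [2.39, 2.39, 3.01, 3.14, 3.14, 3.14].

### API

Orientations are given as a rotation vector (axis times angle).
In Python, from workcell import ctrl, optics, nets gives the robot as it stands.
- The arm moves only by the tool send_rows, never from a script. Its argument "rows" is a list of rows, each an object with "offset": the shift along the tool's x, y, z in m, a list of three; "twist": the turn, a rotation vector about the tool's x, y, z in degrees, a list of three. A call has exactly 5 rows; each row shifts and turns the pose as measured when the row begins, along the tool's axes as they then stand; what a row does not reach is not made up. A row lasts 1/12 s, in which the tool goes at most 41.7 mm and 7.16 degrees, less where a joint would pass 70% of its speed; a pose out of reach is approached as far as the arm can. A call is refused whole if a number of a shift passes 0.0417 or a number of a turn 7.16, either way. A call with a gripper value outside its range is refused whole. "gripper" is the finger opening in m, from 0 to 0.0878, set as the call begins (left out, the last holds). The fingers move at their own pace and stop on an object; the grip force is fixed at half the most. Time passes only in rows, so rows that do not move let the fingers close, or fill a call up. It gives the time, the measured TCP pose, the force and the opening at its end, in the units of the state.
- ctrl.get_obs(): the state, without advancing time (a new reading comes with each control period).
- optics.get_image(name): name is "side" or "top"; returns (picture, depth): 480x640x3 uint8, blue, green, red; 480x640 float32, mm along the optical axis (not along the pixel's ray), 0 where there is no reading.
- optics.camera_info(name): a dict with "K" (3x3 intrinsics, pixels), "pose" (4x4, takes a point from camera to world coordinates). Camera axes: x right, y down, z forward; pixel columns grow to the right and rows downward; lengths in mm; the calibration is good to about 2 mm. A picture is of the moment at which its call begins. camera_info takes no time and is no camera call.
- ctrl.close_job(): hands the job in, once; it reports no verdict.
Trained networks look in the newest picture that a camera, given by its name, has taken for a name from the list of things; names that differ only in an ending like _2 or _b are one class to them, and where a whole thing is asked for, a point or a joint stands for the part that bears it (a point fixed in the world has none). Each returns a list of dicts, best first, with "conf" (0 to 1); they miss things now and then, are a little off and sometimes report something else, mostly with a low value. They report only what shows in the picture. A call takes as long as a camera call. They do not tell look-alikes from the thing itself.
- nets.spot_in(camera, label): "extent" ([left, top, right, bottom] in pixels, round what is visible of it).
- nets.spot_point(camera, label): "position" ([column, row] in pixels: a listed point, or the origin of a listed thing).
The state is a dict: "t": time; "qpos": joint angles; "qvel": joint speeds; "joint_torque": joint torques, N m; "ee_pos": TCP position; "orientation": TCP orientation; "ft_force": force on the tool from outside, world axes, zero at the start; "moment": the same for the moment, N m; "width": finger opening in mm.
Only numpy, scipy, OpenCV 4.12 (cv2) and the standard library are available. Lean on these libraries where they do the work, as an engineer would, in place of code of your own. Each camera call takes 0.05 s, during which the arm holds its last target. There are 200 camera calls.

## Working session

There is one attempt and no reset: what is moved stays moved. The work goes in short steps, Python scripts to look and compute and a tool call to move; the robot and the scene stay as the last step left them, time stands still between calls to the robot, and variables do not carry over. Pictures are saved under pics/ and viewed, about 8 in all and at most 12, crops included, and the job is handed in when it is done.

Besides the shell and the picture viewer there is one more tool, called after "Emit:" by a JSON object that holds its "fn" and its "kwargs", one argument or row to a line. send_rows: Moves the arm, as the interface text tells. Its arguments: {"type":"object","properties":{"rows":{"type":"array"},"gripper":{"type":"number"}},"required":["rows"]}

```bash
mkdir -p pics
cat > h.py <<'E'
import numpy as np, cv2
from scipy.spatial.transform import Rotation as R
from workcell import ctrl, optics, nets
def info(c):
    i=optics.camera_info(c); return np.array(i["K"]),np.array(i["pose"])
def px2w(c,uv,d):
    K,T=info(c); p=np.linalg.inv(K)@[uv[0],uv[1],1]*d; return (T@np.r_[p,1])[:3]
def ray_z(c,uv,z):
    K,T=info(c); r=T[:3,:3]@np.linalg.inv(K)@[uv[0],uv[1],1]; o=T[:3,3]; return o+r*(z-o[2])/r[2]
def w2px(c,p):
    K,T=info(c); q=K@(np.linalg.inv(T)@np.r_[p,1])[:3]; return q[:2]/q[2]
def cloud(c,d):
    K,T=info(c); v,u=np.mgrid[:480,:640]; P=np.stack([u,v,0*u+1],-1)@np.linalg.inv(K).T*d[...,None]
    return P@T[:3,:3].T+T[:3,3]
E
python3 - <<'E'
from h import *
np.set_printoptions(precision=3,suppress=True)
print(ctrl.get_obs())
for c in("top","side"):
    im,d=optics.get_image(c); cv2.imwrite(f"pics/{c}0.png",im); np.save(f"{c}0.npy",d)
    print(c,info(c))
    for l in("trough","scale"):
        print(l,nets.spot_in(c,l))
    for l in("trough_center","platform_top","cap_top","trough_corner_ne","trough_corner_sw"): print(l,nets.spot_point(c,l)[:3])
E
```

```text
{'t': 0.0, 'qpos': array([-1.195,  0.424,  1.631, -0.   ,  1.089, -0.019]), 'qvel': array([ 0.001,  0.   , -0.001,  0.   ,  0.001,  0.   ]), 'joint_torque': array([  0.001, -54.462, -27.366,   0.064,   0.023,  -0.   ]), 'ee_pos': array([ 240.288, -576.658,  403.921]), 'orientation': array([-3.079, -0.616,  0.   ]), 'ft_force': array([-0.771, -0.944, -0.347]), 'moment': array([-0.013, -0.005, -0.064]), 'width': 87.50207665292173}
top (array([[487.428,   0.   , 310.174],
       [  0.   , 487.428, 239.795],
       [  0.   ,   0.   ,   1.   ]]), array([[   0.024,   -0.993,    0.119,  441.526],
       [  -1.   ,   -0.025,   -0.007,    8.746],
       [   0.01 ,   -0.119,   -0.993, 1287.614],
       [   0.   ,    0.   ,    0.   ,    1.   ]]))
trough [{'extent': [376.5, 278.9, 414.1, 300.8], 'conf': 0.98}, {'extent': [398.4, 176.2, 443.7, 212.5], 'conf': 0.68}, {'extent': [358.1, 145.7, 393.7, 185.7], 'conf': 0.64}, {'extent': [367.9, 217.3, 401.8, 255.9], 'conf': 0.57}]
scale [{'extent': [198.1, 188.4, 275.1, 279.5], 'conf': 0.63}]
trough_center [{'position': [375.6, 164.2], 'conf': 0.88}, 
[... 990 characters left out ...]
.6, 187.7], 'conf': 0.74}, {'extent': [266.0, 161.7, 302.9, 198.3], 'conf': 0.61}]
scale [{'extent': [196.5, 271.3, 320.7, 372.7], 'conf': 0.96}]
trough_center [{'position': [358.2, 203.9], 'conf': 0.98}, {'position': [284.0, 179.1], 'conf': 0.89}, {'position': [411.2, 215.5], 'conf': 0.8}]
platform_top [{'position': [238.3, 300.0], 'conf': 0.79}]
cap_top [{'position': [303.2, 301.2], 'conf': 0.4}]
trough_corner_ne [{'position': [287.4, 199.4], 'conf': 0.79}, {'position': [427.0, 217.5], 'conf': 0.72}, {'position': [353.9, 227.7], 'conf': 0.6}]
trough_corner_sw [{'position': [283.3, 175.0], 'conf': 0.91}, {'position': [390.1, 229.6], 'conf': 0.84}, {'position': [328.1, 183.1], 'conf': 0.84}]
```

View pics/top0.png

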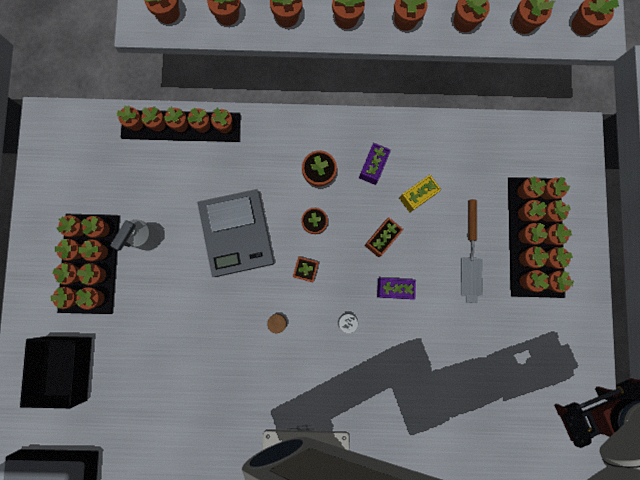

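View pics/side0.png

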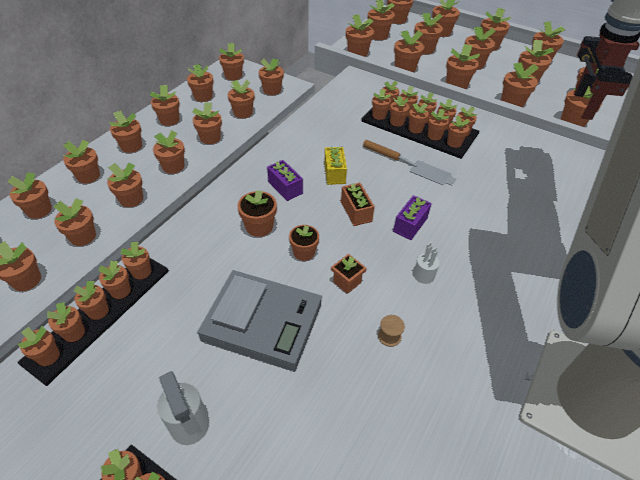

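The look-alikes in the top picture are purple (376,163), purple (397,289), yellow (420,193) and terracotta (384,237). The only terracotta one is at (384,237) in top and (357,203) in side, so I choose that and check it in a crop while measuring.

Run:
```python
from h import *
np.set_printoptions(precision=1,suppress=True)
t=cv2.imread("pics/top0.png"); s=cv2.imread("pics/side0.png")
a=cv2.resize(t[185:285,190:410],(800,364),interpolation=cv2.INTER_CUBIC)
b=cv2.resize(s[180:380,190:390][:, :],(236,236),interpolation=cv2.INTER_CUBIC)
c=np.zeros((600,800,3),np.uint8); c[:364]=a
c[364:600,:236]=b; c[364:600,236:636]=cv2.resize(s[285:345,260:360],(400,236),interpolation=cv2.INTER_CUBIC)
cv2.imwrite("pics/crop1.png",c)
for cam,im in(("top",t),("side",s)):
    d=np.load(f"{cam}0.npy"); P=cloud(cam,d)
    hi=P[...,2]
    hsv=cv2.cvtColor(im,cv2.COLOR_BGR2HSV)
    # trough: points 20..56 high near guess
    g=ray_z(cam,(384,237) if cam=="top" else (357,200),52)
    near=np.hypot(P[...,0]-g[0],P[...,1]-g[1])<75
    m=near&(hi>42)&(hi<60)
    q=P[m]; r=cv2.minAreaRect(q[:,:2].astype(np.float32)); print(cam,"trough",g,r,m.sum(),np.percentile(q[:,2],[5,50,95]))
    g=ray_z(cam,(232,214) if cam=="top" else (240,301),62)
    near=np.hypot(P[...,0]-g[0],P[...,1]-g[1])<110
    m=near&(hi>56)&(hi<68); q=P[m]; print("plat",g,cv2.minAreaRect(q[:,:2].astype(np.float32)),m.sum(),np.percentile(q[:,2],[5,50,95]))
    near=np.hypot(P[...,0]-g[0],P[...,1]-g[1])<230
    m=near&(hi>33)&(hi<68); n,l,st,_=cv2.connectedComponentsWithStats(m.astype(np.uint8)); k=1+st[1:,4].argmax(); q=P[l==k]
    print("case",cv2.minAreaRect(q[:,:2].astype(np.float32)))
    # dark pixels on case
    m=(l==k)&(hsv[...,2]<55); n,l2,st,ce=cv2.connectedComponentsWithStats(m.astype(np.uint8))
    for i in range(1,n):
        if st[i,4]>4: print("dark",st[i],ce[i],ray_z(cam,ce[i],41))
    for l in("round_pot_a","round_pot_b","square_pot"):
        r=nets.spot_point(cam,l)[:2]; print(l,[(x["conf"],ray_z(cam,x["position"],0)) for x in r])
```

```text
top trough [ 601.5 -188.7   52. ] ((605.3505859375, -191.2108154296875), (49.76625061035156, 91.51905822753906), 51.245609283447266) 639 [42.8 49.5 57.1]
plat [649.6 200.5  62. ] ((650.548828125, 205.39849853515625), (70.60262298583984, 109.98357391357422), 13.613359451293945) 1163 [57.5 61.5 65.4]
case ((607.3278198242188, 194.82098388671875), (201.0321502685547, 160.34548950195312), 13.877199172973633)
dark [249 198   7  26  39] [252.2 210.7] [663.3 151.9  41. ]
dark [214 252  27  18 130] [226.8 260.3] [532.8 212.   41. ]
dark [249 252  13   7  49] [255.9 255. ] [548.3 138.1  41. ]
round_pot_a [(0.91, array([635.2, -13.1,   0. ])), (0.69, array([778.9, -14.3,   0. ]))]
round_pot_b [(0.91, array([635.2, -13.1,   0. ])), (0.69, array([778.9, -14.3,   0. ]))]
square_pot [(0.93, array([522.1,  14. ,   0. ])), (0.35, array([655.4, 217.7,   0. ]))]
side trough [ 599.7 -175.4   52. ] ((605.8229370117188, -187.08135986328125), (51.055076599121094, 95.5127182006836), 51.16908264160156) 605 [42.9 49.5 56.5]
plat [648.4 208.2  62. ] ((651.7604370117188, 208.1009063720703), (71.21171569824219, 112.28751373291016), 13.331340789794922) 1734 [58.9 61.3 63.7]
case ((608.7005004882812, 197.3143310546875), (201.64439392089844, 163.56903076171875), 13.61948013305664)
dark [298 301   8  13  42] [301.5 307.8] [546.9 144.2  41. ]
dark [274 322  27  33 154] [286.8 338.9] [531.5 217.6  41. ]
round_pot_a [(0.93, array([636.4,  -7.2,   0. ])), (0.76, array([777.1, -18.1,   0. ]))]
round_pot_b [(0.93, array([636.4,  -7.2,   0. ])), (0.76, array([777.1, -18.1,   0. ]))]
square_pot [(0.82, array([509.7,  14.6,   0. ]))]
```

View pics/crop1.png

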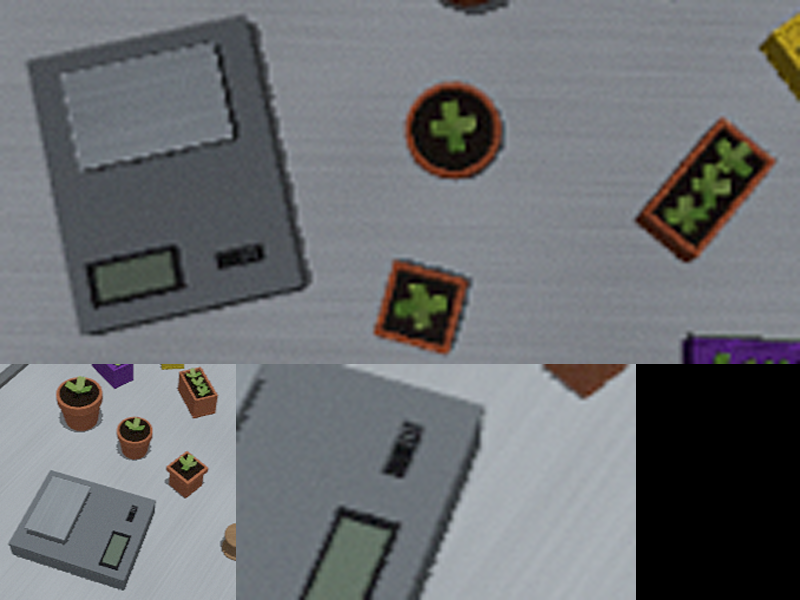

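Crop: the long terracotta trough with three seedlings is confirmed. The switch slot is at about (256,255) in top, with the display to its left. Scale yaw is about 13.7° and the cap is near (550,134). I'll plan the approach.

```bash
cat >> h.py <<'E'
def plan(p,yaw,vmax=38,wmax=6.9,n=None):
    "rows from the present pose to TCP p, pointing down with tool x at yaw (deg)"
    o=ctrl.get_obs(); q=np.array(o["ee_pos"]); A=R.from_rotvec(o["orientation"])
    c,s=np.cos(np.radians(yaw)),np.sin(np.radians(yaw))
    B=R.from_matrix(np.array([[c,s,0],[s,-c,0],[0,0,-1]]))
    w=(A.inv()*B).as_rotvec(degrees=True); d=np.array(p)-q
    m=int(np.ceil(max(np.linalg.norm(d)/vmax,np.linalg.norm(w)/wmax))); n=n or max(5,5*((m+4)//5))
    print("pos",q.round(1),"d",d.round(1),"w",w.round(2),"F",np.round(o["ft_force"],1),"width",round(o["width"],1),"t",o["t"],"n",n)
    for i in range(n):
        C=A*R.from_rotvec(w*i/n,degrees=True); u=C.inv().apply(d/n)/1000
        print(u.round(4).tolist(),(w/n).round(2).tolist())
E
python3 -c "
from h import *
plan([550,134.5,300],103.7)"
```

```text
pos [ 240.4 -576.9  404.7] d [ 309.6  711.4 -104.7] w [  0.    -0.   -81.08] F [-0.8 -0.7 -0.6] width 88.0 t 1.1 n 25
[0.0224, -0.0215, 0.0042] [0.0, -0.0, -3.24]
[0.0236, -0.0202, 0.0042] [0.0, -0.0, -3.24]
[0.0247, -0.0188, 0.0042] [0.0, -0.0, -3.24]
[0.0257, -0.0174, 0.0042] [0.0, -0.0, -3.24]
[0.0266, -0.0159, 0.0042] [0.0, -0.0, -3.24]
[0.0275, -0.0144, 0.0042] [0.0, -0.0, -3.24]
[0.0283, -0.0128, 0.0042] [0.0, -0.0, -3.24]
[0.0289, -0.0112, 0.0042] [0.0, -0.0, -3.24]
[0.0295, -0.0095, 0.0042] [0.0, -0.0, -3.24]
[0.03, -0.0079, 0.0042] [0.0, -0.0, -3.24]
[0.0304, -0.0061, 0.0042] [0.0, -0.0, -3.24]
[0.0307, -0.0044, 0.0042] [0.0, -0.0, -3.24]
[0.0309, -0.0027, 0.0042] [0.0, -0.0, -3.24]
[0.031, -0.0009, 0.0042] [0.0, -0.0, -3.24]
[0.031, 0.0008, 0.0042] [0.0, -0.0, -3.24]
[0.0309, 0.0026, 0.0042] [0.0, -0.0, -3.24]
[0.0307, 0.0043, 0.0042] [0.0, -0.0, -3.24]
[0.0304, 0.0061, 0.0042] [0.0, -0.0, -3.24]
[0.03, 0.0078, 0.0042] [0.0, -0.0, -3.24]
[0.0296, 0.0095, 0.0042] [0.0, -0.0, -3.24]
[0.029, 0.0111, 0.0042] [0.0, -0.0, -3.24]
[0.0283, 0.0127, 0.0042] [0.0, -0.0, -3.24]
[0.0275, 0.0143, 0.0042] [0.0, -0.0, -3.24]
[0.0267, 0.0159, 0.0042] [0.0, -0.0, -3.24]
[0.0257, 0.0173, 0.0042] [0.0, -0.0, -3.24]
```

Emit:
{"fn": "send_rows", "kwargs": {
  "rows": [
    {"offset":[0.022,-0.022,0.002],"twist":[0,0,-3.2]},
    {"offset":[0.024,-0.02,0.002],"twist":[0,0,-3.2]},
    {"offset":[0.025,-0.019,0.002],"twist":[0,0,-3.2]},
    {"offset":[0.026,-0.017,0.002],"twist":[0,0,-3.2]},
    {"offset":[0.027,-0.016,0.002],"twist":[0,0,-3.2]}
  ],
  "gripper": 0
}}

```text
t: 1.52
ee_pos: [302.8, -434.3, 394.4]
orientation: [2.958, 1.042, -0.001]
ft_force: [0.4, -0.2, 0.8]
width: 58.2
```

Emit:
{"fn": "send_rows", "kwargs": {
  "rows": [
    {"offset":[0.028,-0.014,0.002],"twist":[0,0,-3.2]},
    {"offset":[0.028,-0.013,0.002],"twist":[0,0,-3.2]},
    {"offset":[0.029,-0.011,0.002],"twist":[0,0,-3.2]},
    {"offset":[0.03,-0.01,0.002],"twist":[0,0,-3.2]},
    {"offset":[0.03,-0.008,0.002],"twist":[0,0,-3.2]}
  ]
}}

```text
t: 1.93
ee_pos: [366.3, -284.3, 384.0]
orientation: [2.773, 1.46, -0.0]
ft_force: [1.4, -0.6, 0.7]
width: 24.7
```

Emit:
{"fn": "send_rows", "kwargs": {
  "rows": [
    {"offset":[0.03,-0.006,0.004],"twist":[0,0,-3.2]},
    {"offset":[0.031,-0.004,0.004],"twist":[0,0,-3.2]},
    {"offset":[0.031,-0.003,0.004],"twist":[0,0,-3.2]},
    {"offset":[0.031,-0.001,0.004],"twist":[0,0,-3.2]},
    {"offset":[0.031,0.001,0.004],"twist":[0,0,-3.2]}
  ]
}}

```text
t: 2.35
ee_pos: [428.8, -134.5, 364.2]
orientation: [2.527, 1.846, 0.001]
ft_force: [0.7, 0.1, -0.2]
width: 0.4
```

Emit:
{"fn": "send_rows", "kwargs": {
  "rows": [
    {"offset":[0.031,0.003,0.004],"twist":[0,0,-3.2]},
    {"offset":[0.031,0.004,0.004],"twist":[0,0,-3.2]},
    {"offset":[0.03,0.006,0.004],"twist":[0,0,-3.2]},
    {"offset":[0.03,0.008,0.004],"twist":[0,0,-3.2]},
    {"offset":[0.03,0.01,0.004],"twist":[0,0,-3.2]}
  ]
}}

```text
t: 2.77
ee_pos: [490.6, 17.1, 343.7]
orientation: [2.228, 2.194, 0.002]
ft_force: [-0.2, -0.8, -0.4]
width: 0.4
```

```bash
python3 -c "
from h import *
plan([550,134.5,262],103.7)"
```

```text
pos [490.6  17.1 343.7] d [ 59.4 117.4 -81.7] w [  0.56   0.62 -14.56] F [-0.2 -0.8 -0.4] width 0.4 t 2.7667 n 5
[0.0238, 0.0113, 0.0162] [0.11, 0.12, -2.91]
[0.0232, 0.0126, 0.0163] [0.11, 0.12, -2.91]
[0.0225, 0.0138, 0.0163] [0.11, 0.12, -2.91]
[0.0217, 0.0149, 0.0163] [0.11, 0.12, -2.91]
[0.0209, 0.016, 0.0163] [0.11, 0.12, -2.91]
```

Emit:
{"fn": "send_rows", "kwargs": {
  "rows": [
    {"offset":[0.024,0.011,0.016],"twist":[0.1,0.1,-2.9]},
    {"offset":[0.023,0.013,0.016],"twist":[0.1,0.1,-2.9]},
    {"offset":[0.023,0.014,0.016],"twist":[0.1,0.1,-2.9]},
    {"offset":[0.022,0.015,0.016],"twist":[0.1,0.1,-2.9]},
    {"offset":[0.021,0.016,0.016],"twist":[0.1,0.1,-2.9]}
  ]
}}

```text
t: 3.18
ee_pos: [553.7, 144.5, 264.0]
orientation: [1.917, 2.478, 0.009]
ft_force: [0.1, -0.2, 0.6]
width: 0.3
```

Run:
```python
from h import *
plan([550,134.5,236],103.7,n=5)
c=np.zeros((480,800,3),np.uint8)
for k,cam in enumerate(("top","side")):
    im,d=optics.get_image(cam); u=w2px(cam,[550,134.5,43]).astype(int); print(cam,u)
    c[:400,400*k:400*k+400]=cv2.resize(im[u[1]-40:u[1]+40,u[0]-40:u[0]+40],(400,400),interpolation=cv2.INTER_CUBIC)
    print(nets.spot_point(cam,"cap_top")[:2])
cv2.imwrite("pics/cap1.png",c)
```

```text
pos [553.7 144.5 264. ] d [ -3.7 -10.  -28. ] w [0.55 0.18 0.85] F [ 0.1 -0.2  0.6] width 0.3 t 3.1833 n 5
[-0.0017, -0.0013, 0.0056] [0.11, 0.04, 0.17]
[-0.0017, -0.0013, 0.0056] [0.11, 0.04, 0.17]
[-0.0017, -0.0012, 0.0056] [0.11, 0.04, 0.17]
[-0.0017, -0.0012, 0.0056] [0.11, 0.04, 0.17]
[-0.0017, -0.0012, 0.0056] [0.11, 0.04, 0.17]
top [257 254]
[{'position': [472.6, 244.6], 'conf': 0.42}]
side [302 303]
[{'position': [305.4, 303.8], 'conf': 0.36}]
```

View pics/cap1.png

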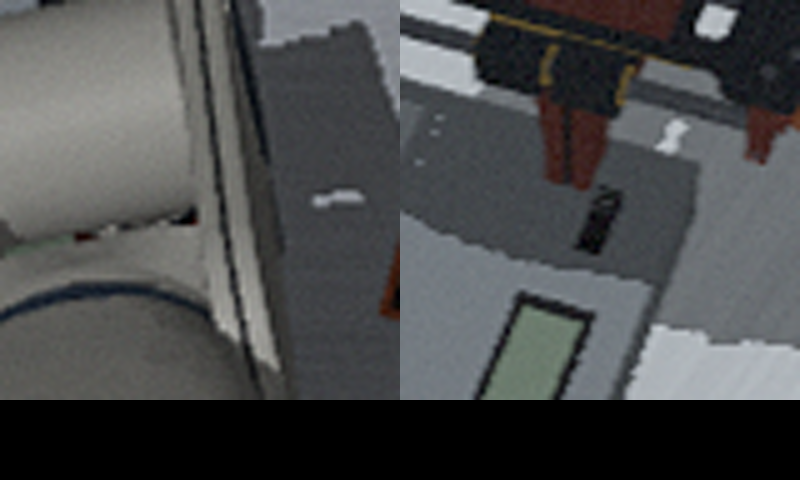

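The side crop shows the closed fingertips above the panel and the ribbed cap at the far (off) end of the slot, about (303,302). Lowering over the cap now.

Emit:
{"fn": "send_rows", "kwargs": {
  "rows": [
    {"offset":[-0.0025,-0.0015,0.0056],"twist":[0.1,0,0.2]},
    {"offset":[-0.0025,-0.0015,0.0056],"twist":[0.1,0,0.2]},
    {"offset":[-0.0025,-0.0015,0.0056],"twist":[0.1,0,0.2]},
    {"offset":[-0.0015,-0.001,0.0056],"twist":[0.1,0,0.2]},
    {"offset":[0,0,0.003],"twist":[0,0,0]}
  ]
}}

```text
t: 3.8
ee_pos: [548.9, 128.3, 239.9]
orientation: [1.949, 2.458, 0.0]
ft_force: [0.1, 0.7, -0.1]
width: 0.5
```

Run:
```python
from h import *
print(ray_z("side",(303,302),43))
plan([550,134.5,228],103.7,n=5)
```

```text
[551.0812355  132.24341846  43.        ]
pos [548.9 128.3 239.9] d [  1.1   6.2 -11.9] w [ 0.2   0.22 -0.52] F [ 0.1  0.7 -0.1] width 0.5 t 3.8 n 5
[0.0012, 0.0005, 0.0024] [0.04, 0.04, -0.1]
[0.0012, 0.0005, 0.0024] [0.04, 0.04, -0.1]
[0.0012, 0.0005, 0.0024] [0.04, 0.04, -0.1]
[0.0012, 0.0005, 0.0024] [0.04, 0.04, -0.1]
[0.0012, 0.0005, 0.0024] [0.04, 0.04, -0.1]
```

Emit:
{"fn": "send_rows", "kwargs": {
  "rows": [
    {"offset":[0.001,0.0005,0.0025],"twist":[0,0,-0.1]},
    {"offset":[0.001,0.0005,0.0025],"twist":[0,0,-0.1]},
    {"offset":[0.001,0.0005,0.0025],"twist":[0,0,-0.1]},
    {"offset":[0.001,0,0.0025],"twist":[0,0,-0.1]},
    {"offset":[0,0,0.001],"twist":[0,0,0]}
  ]
}}

```text
t: 4.22
ee_pos: [549.5, 131.5, 227.5]
orientation: [1.942, 2.463, -0.0]
ft_force: [-0.3, -0.1, -0.2]
width: 0.4
```

Emit:
{"fn": "send_rows", "kwargs": {
  "rows": [
    {"offset":[0,0,0.001],"twist":[0,0,0]},
    {"offset":[0,0,0.001],"twist":[0,0,0]},
    {"offset":[0,0,0],"twist":[0,0,0]},
    {"offset":[0,0,0],"twist":[0,0,0]},
    {"offset":[0,0,0],"twist":[0,0,0]}
  ]
}}

```text
t: 4.63
ee_pos: [549.6, 132.1, 225.2]
orientation: [1.941, 2.464, -0.0]
ft_force: [-0.1, 0.1, 1.1]
width: 0.2
```

Run:
```python
from h import *
plan([550,133.5,225],103.7,n=5)
```

```text
pos [549.6 132.1 225.2] d [ 0.4  1.4 -0.2] w [ 0.18  0.23 -0.16] F [-0.1  0.1  1.1] width 0.2 t 4.6333 n 5
[0.0003, 0.0001, 0.0] [0.04, 0.05, -0.03]
[0.0003, 0.0001, 0.0] [0.04, 0.05, -0.03]
[0.0003, 0.0001, 0.0] [0.04, 0.05, -0.03]
[0.0003, 0.0001, 0.0] [0.04, 0.05, -0.03]
[0.0003, 0.0001, 0.0] [0.04, 0.05, -0.03]
```

Contact is just starting. Pressing slightly more.

Emit:
{"fn": "send_rows", "kwargs": {
  "rows": [
    {"offset":[0,0,0.001],"twist":[0,0,0]},
    {"offset":[0,0,0.0005],"twist":[0,0,0]},
    {"offset":[0,0,0],"twist":[0,0,0]},
    {"offset":[0,0,0],"twist":[0,0,0]},
    {"offset":[0,0,0],"twist":[0,0,0]}
  ]
}}

```text
t: 5.05
ee_pos: [549.6, 132.1, 224.4]
orientation: [1.941, 2.464, 0.001]
ft_force: [-0.5, -0.3, 1.8]
width: 0.1
```

Emit:
{"fn": "send_rows", "kwargs": {
  "rows": [
    {"offset":[0,0,0.001],"twist":[0,0,0]},
    {"offset":[0,0,0],"twist":[0,0,0]},
    {"offset":[0.001,0,0.0003],"twist":[0,0,0]},
    {"offset":[0.002,0,0.0002],"twist":[0,0,0]},
    {"offset":[0.002,0,0.0002],"twist":[0,0,0]}
  ]
}}

```text
t: 5.47
ee_pos: [548.5, 136.8, 223.2]
orientation: [1.941, 2.463, 0.0]
ft_force: [-0.5, -0.8, 5.0]
width: 0.8
```

Emit:
{"fn": "send_rows", "kwargs": {
  "rows": [
    {"offset":[0.002,0,0.0002],"twist":[0,0,0]},
    {"offset":[0.002,0,0.0002],"twist":[0,0,0]},
    {"offset":[0.002,0,0.0002],"twist":[0,0,0]},
    {"offset":[0.002,0,0.0002],"twist":[0,0,0]},
    {"offset":[0.002,0,0.0002],"twist":[0,0,0]}
  ]
}}

```text
t: 5.88
ee_pos: [546.2, 147.5, 223.2]
orientation: [1.939, 2.463, 0.001]
ft_force: [0.1, -4.0, 5.4]
width: 0.4
```

Lateral force rose to 4 N, which looks like the end stop. I'll push a little more, then lift and check.

Emit:
{"fn": "send_rows", "kwargs": {
  "rows": [
    {"offset":[0.002,0,0.0001],"twist":[0,0,0]},
    {"offset":[0.002,0,0],"twist":[0,0,0]},
    {"offset":[0,0,-0.003],"twist":[0,0,0]},
    {"offset":[0,0,-0.02],"twist":[0,0,0]},
    {"offset":[0,0,-0.03],"twist":[0,0,0]}
  ]
}}

```text
t: 6.3
ee_pos: [543.3, 152.0, 272.2]
orientation: [1.941, 2.467, -0.01]
ft_force: [0.1, -0.8, -0.7]
width: 0.5
```

Emit:
{"fn": "send_rows", "kwargs": {
  "rows": [
    {"offset":[-0.025,0,-0.03],"twist":[0,0,0]},
    {"offset":[-0.035,0,-0.02],"twist":[0,0,0]},
    {"offset":[-0.035,0,-0.01],"twist":[0,0,0]},
    {"offset":[-0.035,0,0],"twist":[0,0,0]},
    {"offset":[-0.035,0,0],"twist":[0,0,0]}
  ],
  "gripper": 0.0878
}}

```text
t: 6.72
ee_pos: [583.6, -5.9, 340.8]
orientation: [1.926, 2.475, 0.001]
ft_force: [0.2, 0.4, -0.6]
width: 30.2
```

Run:
```python
from h import *
c=np.zeros((400,800,3),np.uint8)
for k,cam in enumerate(("top","side")):
    im,d=optics.get_image(cam); u=w2px(cam,[548.5,140,43]).astype(int); print(cam,u)
    c[:,400*k:400*k+400]=cv2.resize(im[u[1]-20:u[1]+20,u[0]-20:u[0]+20],(400,400),interpolation=cv2.INTER_CUBIC)
    print(nets.spot_point(cam,"cap_top")[:2])
cv2.imwrite("pics/cap2.png",c)
plan([605.5,-189,300],141.2)
```

```text
top [255 254]
[{'position': [253.1, 258.3], 'conf': 0.54}]
side [301 305]
[{'position': [301.4, 307.6], 'conf': 0.55}]
pos [583.2  -5.4 339.4] d [  22.3 -183.6  -39.4] w [ 2.000e-02  2.100e-01 -3.716e+01] F [-1.2  0.2 -0.4] width 46.1 t 6.9167 n 10
[-0.0183, -0.0023, 0.004] [0.0, 0.02, -3.72]
[-0.0182, -0.0035, 0.004] [0.0, 0.02, -3.72]
[-0.0179, -0.0047, 0.004] [0.0, 0.02, -3.72]
[-0.0176, -0.0058, 0.004] [0.0, 0.02, -3.72]
[-0.0171, -0.0069, 0.004] [0.0, 0.02, -3.72]
[-0.0167, -0.008, 0.004] [0.0, 0.02, -3.72]
[-0.0161, -0.0091, 0.004] [0.0, 0.02, -3.72]
[-0.0155, -0.0101, 0.004] [0.0, 0.02, -3.72]
[-0.0148, -0.0111, 0.0039] [0.0, 0.02, -3.72]
[-0.014, -0.012, 0.0039] [0.0, 0.02, -3.72]
```

View pics/cap2.png

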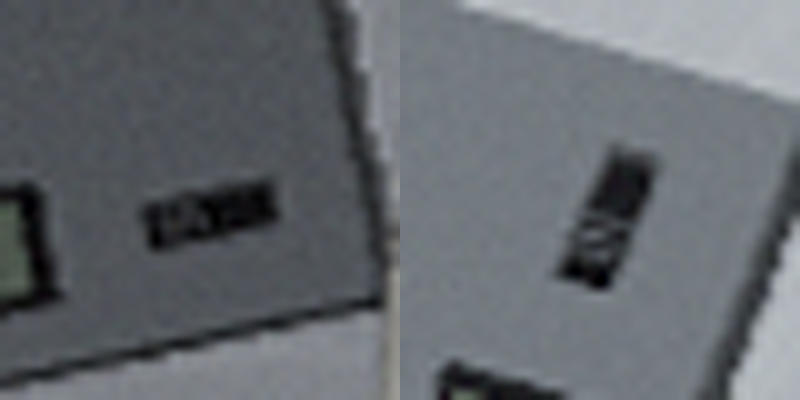

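Emit:
{"fn": "send_rows", "kwargs": {
  "rows": [
    {"offset":[-0.019,-0.002,0.004],"twist":[0,0,-3.7]},
    {"offset":[-0.019,-0.0035,0.004],"twist":[0,0,-3.7]},
    {"offset":[-0.018,-0.0047,0.004],"twist":[0,0,-3.7]},
    {"offset":[-0.018,-0.006,0.004],"twist":[0,0,-3.7]},
    {"offset":[-0.017,-0.007,0.004],"twist":[0,0,-3.7]}
  ]
}}

```text
t: 7.33
ee_pos: [594.1, -91.4, 317.1]
orientation: [-1.477, -2.77, 0.0]
ft_force: [0.0, 0.3, -0.1]
width: 79.6
```

Emit:
{"fn": "send_rows", "kwargs": {
  "rows": [
    {"offset":[-0.017,-0.008,0.004],"twist":[0,0,-3.7]},
    {"offset":[-0.016,-0.009,0.004],"twist":[0,0,-3.7]},
    {"offset":[-0.015,-0.01,0.004],"twist":[0,0,-3.7]},
    {"offset":[-0.015,-0.011,0.004],"twist":[0,0,-3.7]},
    {"offset":[-0.014,-0.012,0.004],"twist":[0,0,-3.7]}
  ]
}}

```text
t: 7.75
ee_pos: [608.0, -176.3, 292.6]
orientation: [-0.97, -2.977, -0.004]
ft_force: [-0.6, -0.3, -0.3]
width: 87.7
```

Run:
```python
from h import *
a=np.radians(13.7); y=np.array([-np.sin(a),np.cos(a),0])
c1=ray_z("side",(303.2,301.2),43);c2=ray_z("side",(301.4,307.6),43); print("side cap move",(c2-c1)@y)
c1=ray_z("top",(256.7,257.5),43);c2=ray_z("top",(253.1,258.3),43); print("top cap move",(c2-c1)@y)
# slot profile in side view along scale y at the panel
im,_=optics.get_image("side"); g=cv2.cvtColor(im,cv2.COLOR_BGR2GRAY).astype(np.float32)
x=np.array([np.cos(a),np.sin(a),0]); s0=np.array([550,143,42])
old=cv2.cvtColor(cv2.imread("pics/side0.png"),cv2.COLOR_BGR2GRAY).astype(np.float32)
for t in range(-26,27,2):
    p=[w2px("side",s0+y*t+x*k) for k in(-3,0,3)]
    f=lambda G:[int(G[int(round(v)),int(round(u))]) for u,v in p]
    print(t,f(old),f(g))
plan([605.5,-189,196],141.2)
```

```text
side cap move 15.501471846118575
top cap move 9.397761284240929
-26 [114, 117, 113] [116, 118, 118]
-24 [114, 114, 113] [116, 119, 118]
-22 [113, 118, 115] [120, 120, 113]
-20 [119, 118, 112] [120, 120, 120]
-18 [80, 116, 84] [80, 115, 91]
-16 [80, 41, 32] [80, 73, 65]
-14 [50, 64, 87] [38, 35, 98]
-12 [52, 33, 88] [24, 19, 86]
-10 [64, 39, 75] [21, 20, 53]
-8 [36, 77, 76] [31, 18, 79]
-6 [36, 52, 68] [31, 34, 57]
-4 [69, 37, 68] [21, 14, 57]
-2 [23, 21, 76] [44, 54, 77]
0 [17, 11, 57] [69, 68, 78]
2 [22, 13, 35] [42, 41, 43]
4 [27, 27, 94] [69, 99, 96]
6 [24, 27, 72] [46, 52, 67]
8 [25, 21, 56] [83, 59, 63]
10 [25, 21, 74] [37, 59, 82]
12 [25, 24, 49] [0, 17, 41]
14 [25, 18, 31] [0, 6, 32]
16 [76, 96, 79] [67, 92, 82]
18 [117, 112, 115] [121, 121, 118]
20 [113, 112, 116] [119, 121, 117]
22 [114, 113, 114] [117, 116, 117]
24 [114, 109, 112] [117, 117, 118]
26 [112, 113, 112] [117, 118, 118]
pos [ 608.2 -178.8  291.7] d [ -2.7 -10.2 -95.7] w [-0.12 -0.58  2.87] F [-0.1 -1.5 -0. ] width 88.0 t 7.8 n 5
[-0.001, -0.0019, 0.0191] [-0.02, -0.12, 0.57]
[-0.0009, -0.0019, 0.0191] [-0.02, -0.12, 0.57]
[-0.0009, -0.0019, 0.0191] [-0.02, -0.12, 0.57]
[-0.0009, -0.0019, 0.0191] [-0.02, -0.12, 0.57]
[-0.0009, -0.0019, 0.0191] [-0.02, -0.12, 0.57]
```

The profile shows the cap moved about 14 mm (it ends 3 mm short of the slot's display end, as it should), and the end-stop force was felt. The switch is on. Descending over the trough.

Emit:
{"fn": "send_rows", "kwargs": {
  "rows": [
    {"offset":[-0.001,-0.002,0.019],"twist":[0,-0.1,0.6]},
    {"offset":[-0.001,-0.002,0.019],"twist":[0,-0.1,0.6]},
    {"offset":[-0.001,-0.002,0.014],"twist":[0,-0.1,0.6]},
    {"offset":[-0.001,-0.002,0.008],"twist":[0,-0.1,0.6]},
    {"offset":[0,0,0],"twist":[0,0,0.5]}
  ]
}}

```text
t: 8.22
ee_pos: [606.7, -180.5, 228.0]
orientation: [-1.044, -2.956, -0.001]
ft_force: [-0.5, 1.0, -0.1]
width: 88.2
```

Run:
```python
from h import *
plan([605.5,-189,193],141.2)
im,d=optics.get_image("side"); u=w2px("side",[605.5,-189,60]).astype(int)
cv2.imwrite("pics/tr.png",cv2.resize(im[u[1]-50:u[1]+50,u[0]-50:u[0]+50],(500,500),interpolation=cv2.INTER_CUBIC))
```

```text
pos [ 606.7 -180.5  228. ] d [ -1.2  -8.5 -35. ] w [-0.08 -0.35 -0.09] F [-0.5  1.  -0.1] width 88.2 t 8.2167 n 5
[-0.0009, -0.0015, 0.007] [-0.02, -0.07, -0.02]
[-0.0009, -0.0015, 0.007] [-0.02, -0.07, -0.02]
[-0.0009, -0.0015, 0.007] [-0.02, -0.07, -0.02]
[-0.0009, -0.0015, 0.007] [-0.02, -0.07, -0.02]
[-0.0009, -0.0015, 0.007] [-0.02, -0.07, -0.02]
```

View pics/tr.png

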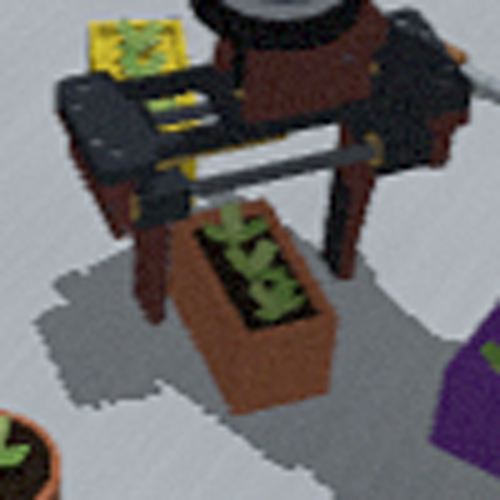

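The fingertips straddle the terracotta trough with the yaw matched. I'll centre, descend and close.

Emit:
{"fn": "send_rows", "kwargs": {
  "rows": [
    {"offset":[-0.002,-0.003,0.003],"twist":[0,0,0]},
    {"offset":[-0.001,-0.002,0.008],"twist":[0,0,0]},
    {"offset":[-0.001,-0.0015,0.01],"twist":[0,-0.1,0]},
    {"offset":[-0.001,-0.001,0.01],"twist":[0,-0.1,0]},
    {"offset":[0,0,0.004],"twist":[0,-0.1,0]}
  ]
}}

```text
t: 8.68
ee_pos: [607.7, -188.3, 194.5]
orientation: [1.042, 2.958, -0.001]
ft_force: [-0.5, 0.6, 0.3]
width: 88.2
```

Run:
```python
from h import *
plan([605.5,-189,192],141.2)
```

```text
pos [ 607.7 -188.3  194.5] d [-2.2 -0.7 -2.5] w [0.08 0.3  0.01] F [-0.5  0.6  0.3] width 88.2 t 8.6833 n 5
[0.0003, -0.0004, 0.0005] [0.02, 0.06, 0.0]
[0.0003, -0.0004, 0.0005] [0.02, 0.06, 0.0]
[0.0003, -0.0004, 0.0005] [0.02, 0.06, 0.0]
[0.0003, -0.0004, 0.0005] [0.02, 0.06, 0.0]
[0.0003, -0.0004, 0.0005] [0.02, 0.06, 0.0]
```

Emit:
{"fn": "send_rows", "kwargs": {
  "rows": [
    {"offset":[0.001,-0.001,0.001],"twist":[0,0.1,0]},
    {"offset":[0.001,-0.001,0.001],"twist":[0,0.1,0]},
    {"offset":[0,0,0],"twist":[0,0,0]},
    {"offset":[0,0,0],"twist":[0,0,0]},
    {"offset":[0,0,0],"twist":[0,0,0]}
  ],
  "gripper": 0.03
}}

```text
t: 9.1
ee_pos: [604.0, -189.0, 190.6]
orientation: [-1.045, -2.962, -0.001]
ft_force: [0.1, -0.7, -0.2]
width: 57.9
```

Emit:
{"fn": "send_rows", "kwargs": {
  "rows": [
    {"offset":[0,0,0],"twist":[0,0,0]},
    {"offset":[0,0,0],"twist":[0,0,0]},
    {"offset":[0,0,0],"twist":[0,0,0]},
    {"offset":[0,0,0],"twist":[0,0,0]},
    {"offset":[0,0,0],"twist":[0,0,0]}
  ]
}}

```text
t: 9.52
ee_pos: [604.0, -188.9, 190.9]
orientation: [-1.044, -2.963, -0.001]
ft_force: [-0.2, 0.0, -2.4]
width: 49.8
```

Emit:
{"fn": "send_rows", "kwargs": {
  "rows": [
    {"offset":[0,0,-0.003],"twist":[0,0,0]},
    {"offset":[0,0,-0.008],"twist":[0,0,0]},
    {"offset":[0,0,-0.015],"twist":[0,0,0]},
    {"offset":[0,0,-0.025],"twist":[0,0,0]},
    {"offset":[0,0,-0.03],"twist":[0,0,0]}
  ]
}}

```text
t: 9.93
ee_pos: [600.9, -187.8, 268.0]
orientation: [-1.039, -2.948, -0.001]
ft_force: [0.5, 0.0, -4.5]
width: 49.8
```

Emit:
{"fn": "send_rows", "kwargs": {
  "rows": [
    {"offset":[0,0,-0.03],"twist":[0,0,0]},
    {"offset":[0,0,-0.025],"twist":[0,0,0]},
    {"offset":[0,0,-0.01],"twist":[0,0,0]},
    {"offset":[0,0,0],"twist":[0,0,0]},
    {"offset":[0,0,0],"twist":[0,0,0]}
  ]
}}

```text
t: 10.35
ee_pos: [602.0, -188.2, 343.3]
orientation: [-1.042, -2.955, -0.001]
ft_force: [0.1, -0.4, -4.7]
width: 50.0
```

Run:
```python
from h import *
plan([651.1,206.7,330],103.7,vmax=32)
```

```text
pos [ 602.  -188.2  343.3] d [ 49.1 394.9 -13.3] w [-0.25 -0.39 37.46] F [ 0.1 -0.4 -4.7] width 50.0 t 10.35 n 15
[0.014, 0.0226, 0.001] [-0.02, -0.03, 2.5]
[0.0149, 0.0219, 0.001] [-0.02, -0.03, 2.5]
[0.0159, 0.0213, 0.001] [-0.02, -0.03, 2.5]
[0.0168, 0.0205, 0.001] [-0.02, -0.03, 2.5]
[0.0177, 0.0198, 0.0009] [-0.02, -0.03, 2.5]
[0.0185, 0.019, 0.0009] [-0.02, -0.03, 2.5]
[0.0193, 0.0182, 0.0009] [-0.02, -0.03, 2.5]
[0.0201, 0.0173, 0.0009] [-0.02, -0.03, 2.5]
[0.0208, 0.0164, 0.0009] [-0.02, -0.03, 2.5]
[0.0215, 0.0155, 0.0009] [-0.02, -0.03, 2.5]
[0.0222, 0.0146, 0.0009] [-0.02, -0.03, 2.5]
[0.0228, 0.0136, 0.0009] [-0.02, -0.03, 2.5]
[0.0234, 0.0126, 0.0009] [-0.02, -0.03, 2.5]
[0.0239, 0.0115, 0.0009] [-0.02, -0.03, 2.5]
[0.0244, 0.0105, 0.0009] [-0.02, -0.03, 2.5]
```

Emit:
{"fn": "send_rows", "kwargs": {
  "rows": [
    {"offset":[0.014,0.023,0],"twist":[0,0,2.5]},
    {"offset":[0.015,0.022,0],"twist":[0,0,2.5]},
    {"offset":[0.016,0.021,0],"twist":[0,0,2.5]},
    {"offset":[0.017,0.0205,0],"twist":[0,0,2.5]},
    {"offset":[0.018,0.02,0],"twist":[0,0,2.5]}
  ]
}}

```text
t: 10.77
ee_pos: [616.1, -56.3, 335.3]
orientation: [-1.377, -2.804, 0.007]
ft_force: [0.8, 0.6, -3.9]
width: 49.7
```

Emit:
{"fn": "send_rows", "kwargs": {
  "rows": [
    {"offset":[0.0185,0.019,0],"twist":[0,0,2.5]},
    {"offset":[0.019,0.018,0],"twist":[0,0,2.5]},
    {"offset":[0.02,0.017,0],"twist":[0,0,2.5]},
    {"offset":[0.021,0.0165,0],"twist":[0,0,2.5]},
    {"offset":[0.0215,0.0155,0],"twist":[0,0,2.5]}
  ]
}}

```text
t: 11.18
ee_pos: [631.8, 80.9, 323.6]
orientation: [-1.682, -2.616, 0.025]
ft_force: [0.6, -0.0, -4.0]
width: 49.7
```

Emit:
{"fn": "send_rows", "kwargs": {
  "rows": [
    {"offset":[0.022,0.0145,0],"twist":[0,0,2.5]},
    {"offset":[0.023,0.0135,0],"twist":[0,0,2.5]},
    {"offset":[0.02,0.011,0],"twist":[0,0,2.5]},
    {"offset":[0.012,0.006,0],"twist":[0,0,2]},
    {"offset":[0,0,0],"twist":[0,0,0]}
  ]
}}

```text
t: 11.6
ee_pos: [642.9, 178.3, 310.8]
orientation: [-1.895, -2.454, 0.047]
ft_force: [0.2, 1.0, -3.7]
width: 49.9
```

Run:
```python
from h import *
plan([651.1,206.7,285],103.7,vmax=20)
```

```text
pos [642.9 178.3 310.8] d [  8.2  28.4 -25.8] w [-2.83 -0.77  0.94] F [ 0.2  1.  -3.7] width 49.9 t 11.6 n 5
[0.005, 0.0033, 0.0051] [-0.57, -0.15, 0.19]
[0.005, 0.0032, 0.0051] [-0.57, -0.15, 0.19]
[0.0051, 0.0031, 0.0051] [-0.57, -0.15, 0.19]
[0.0051, 0.0031, 0.0051] [-0.57, -0.15, 0.19]
[0.0051, 0.003, 0.0051] [-0.57, -0.15, 0.19]
```

Emit:
{"fn": "send_rows", "kwargs": {
  "rows": [
    {"offset":[0.007,0.004,0.005],"twist":[-0.7,-0.2,0.2]},
    {"offset":[0.007,0.004,0.005],"twist":[-0.7,-0.2,0.2]},
    {"offset":[0.006,0.003,0.005],"twist":[-0.7,-0.2,0.2]},
    {"offset":[0.004,0.003,0.005],"twist":[-0.7,-0.2,0.2]},
    {"offset":[0,0,0],"twist":[0,0,0]}
  ]
}}

```text
t: 12.02
ee_pos: [648.5, 205.4, 282.2]
orientation: [-1.936, -2.473, 0.008]
ft_force: [0.4, 0.1, -3.3]
width: 50.2
```

Run:
```python
from h import *
im,d=optics.get_image("side")
plan([651.1,206.7,260],103.7,vmax=20)
o=ctrl.get_obs(); p=np.array(o["ee_pos"]); zr=p[2]-190.8+52
# draw expected trough (bottom corners/top rim) under the TCP, and the platform outline
a=np.radians(13.7); X=np.array([np.cos(a),np.sin(a),0]); Y=np.array([-X[1],X[0],0])
r=4; u0=w2px("side",[651,207,80]).astype(int); big=cv2.resize(im[u0[1]-60:u0[1]+60,u0[0]-60:u0[0]+60],None,fx=5,fy=5,interpolation=cv2.INTER_CUBIC)
def poly(c,hx,hy,z,col):
    q=[w2px("side",np.array([c[0],c[1],z])+X*i*hx+Y*j*hy) for i,j in((1,1),(1,-1),(-1,-1),(-1,1))]
    cv2.polylines(big,[((np.array(q)-u0+60)*5).astype(np.int32)],True,col,1)
poly(p,25,45,zr,(0,255,255)); poly(p,25,45,zr-52,(255,255,0)); poly((651.1,206.7),35,55,62,(0,0,255))
cv2.imwrite("pics/over.png",big)
# measured rim
P=cloud("side",d); hsv=cv2.cvtColor(im,cv2.COLOR_BGR2HSV)
m=(abs(P[...,0]-p[0])<70)&(abs(P[...,1]-p[1])<90)&(P[...,2]>zr-45)&(P[...,2]<zr+5)&(hsv[...,0]<14)&(hsv[...,1]>100)
q=(P[m]-np.r_[p[:2],0]); print(m.sum(),np.percentile(q@X,[1,99]),np.percentile(q@Y,[1,99]),np.percentile(q[:,2],[1,99]))
```

```text
pos [648.4 205.1 282.5] d [  2.7   1.6 -22.5] w [-0.32  0.15  0.19] F [-0.3 -0.8 -3.9] width 49.9 t 12.0667 n 5
[0.0002, 0.0006, 0.0045] [-0.06, 0.03, 0.04]
[0.0002, 0.0006, 0.0045] [-0.06, 0.03, 0.04]
[0.0002, 0.0006, 0.0045] [-0.06, 0.03, 0.04]
[0.0002, 0.0006, 0.0045] [-0.06, 0.03, 0.04]
[0.0002, 0.0006, 0.0045] [-0.06, 0.03, 0.04]
797 [-34.3629253   28.78635814] [-22.62332254  45.21528927] [ 99.55833054 146.34207858]
```

View pics/over.png

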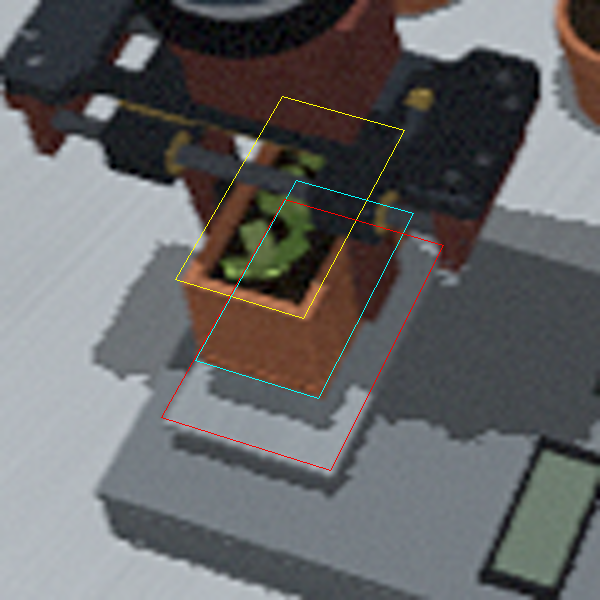

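The overlay matches: the trough is centred under the gripper, aligned with the platform (red outline) and about 30 mm above it. Lowering.

Emit:
{"fn": "send_rows", "kwargs": {
  "rows": [
    {"offset":[0.001,0.0015,0.005],"twist":[-0.1,0,0]},
    {"offset":[0.001,0.0015,0.006],"twist":[-0.1,0,0]},
    {"offset":[0,0.0005,0.006],"twist":[-0.1,0,0.1]},
    {"offset":[0,0,0.004],"twist":[0,0,0.1]},
    {"offset":[0,0,0],"twist":[0,0,0]}
  ]
}}

```text
t: 12.48
ee_pos: [652.0, 206.3, 260.1]
orientation: [1.941, 2.466, -0.002]
ft_force: [-0.3, -0.1, -4.1]
width: 49.9
```

Run:
```python
from h import *
plan([651.1,206.7,252.8],103.7,vmax=20)
```

```text
pos [652.  206.3 260.1] d [-0.9  0.4 -7.3] w [ 0.06  0.17 -0.12] F [-0.3 -0.1 -4.1] width 49.9 t 12.4833 n 5
[0.0001, -0.0002, 0.0015] [0.01, 0.03, -0.02]
[0.0001, -0.0002, 0.0015] [0.01, 0.03, -0.02]
[0.0001, -0.0002, 0.0015] [0.01, 0.03, -0.02]
[0.0001, -0.0002, 0.0015] [0.01, 0.03, -0.02]
[0.0001, -0.0002, 0.0015] [0.01, 0.03, -0.02]
```

Emit:
{"fn": "send_rows", "kwargs": {
  "rows": [
    {"offset":[0,-0.0005,0.0015],"twist":[0,0,0]},
    {"offset":[0,0,0.0015],"twist":[0,0,0]},
    {"offset":[0,0,0.001],"twist":[0,0,0]},
    {"offset":[0,0,0.001],"twist":[0,0,0]},
    {"offset":[0,0,0],"twist":[0,0,0]}
  ]
}}

```text
t: 12.9
ee_pos: [651.7, 205.6, 254.7]
orientation: [1.942, 2.466, -0.002]
ft_force: [0.8, -0.4, -3.7]
width: 50.0
```

Emit:
{"fn": "send_rows", "kwargs": {
  "rows": [
    {"offset":[0,0,0.0005],"twist":[0,0,0]},
    {"offset":[0,0,0.0005],"twist":[0,0,0]},
    {"offset":[0,0,0],"twist":[0,0,0]},
    {"offset":[0,0,0],"twist":[0,0,0]},
    {"offset":[0,0,0],"twist":[0,0,0]}
  ]
}}

```text
t: 13.32
ee_pos: [651.9, 205.8, 254.3]
orientation: [1.942, 2.465, -0.0]
ft_force: [0.3, 0.3, -3.7]
width: 49.4
```

Emit:
{"fn": "send_rows", "kwargs": {
  "rows": [
    {"offset":[0,0,0.0008],"twist":[0,0,0]},
    {"offset":[0,0,0.0005],"twist":[0,0,0]},
    {"offset":[0,0,0],"twist":[0,0,0]},
    {"offset":[0,0,0],"twist":[0,0,0]},
    {"offset":[0,0,0],"twist":[0,0,0]}
  ]
}}

```text
t: 13.73
ee_pos: [651.9, 205.8, 253.1]
orientation: [1.941, 2.465, 0.0]
ft_force: [-0.5, -0.6, -3.3]
width: 49.8
```

Emit:
{"fn": "send_rows", "kwargs": {
  "rows": [
    {"offset":[0,0,0.0008],"twist":[0,0,0]},
    {"offset":[0,0,0],"twist":[0,0,0]},
    {"offset":[0,0,0],"twist":[0,0,0]},
    {"offset":[0,0,0],"twist":[0,0,0]},
    {"offset":[0,0,0],"twist":[0,0,0]}
  ]
}}

```text
t: 14.15
ee_pos: [652.1, 205.8, 253.1]
orientation: [1.941, 2.465, 0.001]
ft_force: [-0.7, -0.1, -3.1]
width: 49.9
```

Emit:
{"fn": "send_rows", "kwargs": {
  "rows": [
    {"offset":[0,0,0.0008],"twist":[0,0,0]},
    {"offset":[0,0,0.0004],"twist":[0,0,0]},
    {"offset":[0,0,0],"twist":[0,0,0]},
    {"offset":[0,0,0],"twist":[0,0,0]},
    {"offset":[0,0,0],"twist":[0,0,0]}
  ]
}}

```text
t: 14.57
ee_pos: [652.2, 205.8, 253.1]
orientation: [1.941, 2.465, 0.001]
ft_force: [-0.1, 0.6, -0.7]
width: 49.7
```

Emit:
{"fn": "send_rows", "kwargs": {
  "rows": [
    {"offset":[0,0,0.0006],"twist":[0,0,0]},
    {"offset":[0,0,0],"twist":[0,0,0]},
    {"offset":[0,0,0],"twist":[0,0,0]},
    {"offset":[0,0,0],"twist":[0,0,0]},
    {"offset":[0,0,0],"twist":[0,0,0]}
  ]
}}

```text
t: 14.98
ee_pos: [652.3, 205.8, 253.0]
orientation: [1.941, 2.465, 0.001]
ft_force: [-1.2, -0.0, 0.4]
width: 49.7
```

The platform now carries the weight. Opening and retreating.

Emit:
{"fn": "send_rows", "kwargs": {
  "rows": [
    {"offset":[0,0,0],"twist":[0,0,0]},
    {"offset":[0,0,0],"twist":[0,0,0]},
    {"offset":[0,0,0],"twist":[0,0,0]},
    {"offset":[0,0,0],"twist":[0,0,0]},
    {"offset":[0,0,0],"twist":[0,0,0]}
  ],
  "gripper": 0.0878
}}

```text
t: 15.4
ee_pos: [653.3, 206.1, 253.7]
orientation: [1.94, 2.463, 0.006]
ft_force: [-0.3, 0.5, 0.1]
width: 79.6
```

Emit:
{"fn": "send_rows", "kwargs": {
  "rows": [
    {"offset":[0,0,-0.002],"twist":[0,0,0]},
    {"offset":[0,0,-0.01],"twist":[0,0,0]},
    {"offset":[0,0,-0.025],"twist":[0,0,0]},
    {"offset":[0,0,-0.035],"twist":[0,0,0]},
    {"offset":[0,0,-0.035],"twist":[0,0,0]}
  ]
}}

```text
t: 15.82
ee_pos: [650.2, 205.5, 356.8]
orientation: [-1.942, -2.466, 0.015]
ft_force: [0.2, 0.4, -0.0]
width: 87.9
```

Emit:
{"fn": "send_rows", "kwargs": {
  "rows": [
    {"offset":[-0.03,0,-0.01],"twist":[0,0,0]},
    {"offset":[-0.04,0,0],"twist":[0,0,0]},
    {"offset":[-0.04,0,0],"twist":[0,0,0]},
    {"offset":[-0.04,0,0],"twist":[0,0,0]},
    {"offset":[-0.04,0,0],"twist":[0,0,0]}
  ]
}}

```text
t: 16.23
ee_pos: [697.6, 24.2, 385.2]
orientation: [1.921, 2.472, 0.013]
ft_force: [1.1, 0.3, -0.4]
width: 87.7
```

Emit:
{"fn": "send_rows", "kwargs": {
  "rows": [
    {"offset":[-0.04,0,0],"twist":[0,0,0]},
    {"offset":[-0.04,0,0],"twist":[0,0,0]},
    {"offset":[-0.03,0,0],"twist":[0,0,0]},
    {"offset":[-0.01,0,0],"twist":[0,0,0]},
    {"offset":[0,0,0],"twist":[0,0,0]}
  ]
}}

```text
t: 16.65
ee_pos: [728.4, -106.0, 391.9]
orientation: [1.926, 2.46, 0.017]
ft_force: [0.4, 0.2, 0.6]
width: 88.1
```

Run:
```python
from h import *
a=np.radians(13.7); X=np.array([np.cos(a),np.sin(a),0]); Y=np.array([-X[1],X[0],0]); c=np.array([651.1,206.7,0])
out=np.zeros((500,800,3),np.uint8)
for k,cam in enumerate(("top","side")):
    im,d=optics.get_image(cam); P=cloud(cam,d)
    near=np.hypot(P[...,0]-c[0],P[...,1]-c[1])<80
    q=P[near&(P[...,2]>104)&(P[...,2]<118)]-c
    r=cv2.minAreaRect(q[:,:2].astype(np.float32)); ce=np.r_[r[0],0]; print(cam,"rim",r,"off x,y",ce@X,ce@Y,"z",np.percentile(q[:,2],[10,50,90]))
    A=np.c_[q[:,:2],np.ones(len(q))]; print("tilt",np.linalg.lstsq(A,q[:,2],rcond=None)[0][:2])
    u=w2px(cam,[610,195,60]).astype(int); h=50 if cam=="top" else 70
    out[:400,400*k:400*k+400]=cv2.resize(im[u[1]-h:u[1]+h,u[0]-h:u[0]+h],(400,400),interpolation=cv2.INTER_CUBIC)
    print(nets.spot_point(cam,"cap_top")[:1])
cv2.imwrite("pics/end.png",out); print(ctrl.get_obs()["t"])
```

```text
top rim ((2.1253299713134766, -4.289894104003906), (51.94559097290039, 90.41801452636719), 13.321553230285645) off x,y 1.0488518969241172 -4.671202051811664 z [105.26543759 110.83920603 116.21374166]
tilt [0.01256494 0.00612333]
[{'position': [314.9, 221.7], 'conf': 0.5}]
side rim ((2.646050453186035, -1.2639656066894531), (51.1695556640625, 91.98890686035156), 13.7979154586792) off x,y 2.2714127182832304 -1.8546903566150998 z [105.42225731 111.10654416 115.31597857]
tilt [ 0.01607708 -0.00099342]
[{'position': [305.4, 305.8], 'conf': 0.61}]
16.85
```

View pics/end.png

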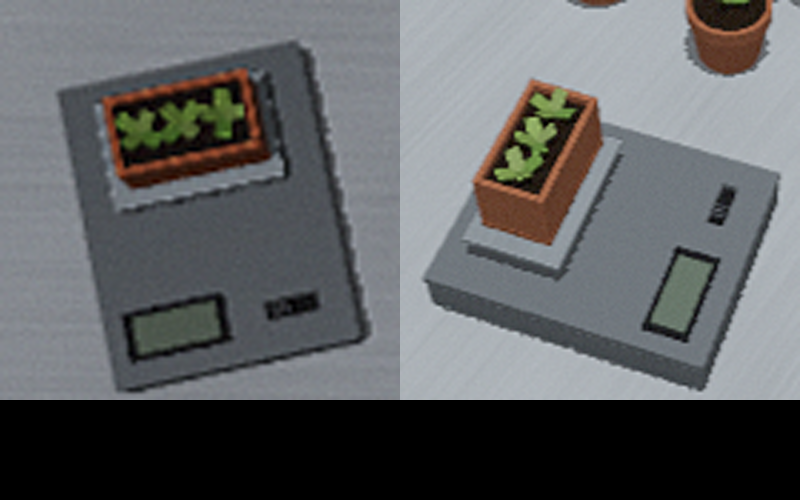

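The trough stands flat and aligned, about 1.6 mm (x) and 3.3 mm (y) off centre, with all edges inside the platform. I'll re-check the switch profile, then hand in.

Run:
```python
from h import *
a=np.radians(13.7); y=np.array([-np.sin(a),np.cos(a),0]); s0=np.array([550,143,42])
im,_=optics.get_image("side"); g=cv2.cvtColor(im,cv2.COLOR_BGR2GRAY)
print([(t,int(g[tuple(np.round(w2px("side",s0+y*t)).astype(int)[::-1])])) for t in range(-18,19,2)])
for l in("square_pot","round_pot_a","twine_spool","label_pot"):
    r=nets.spot_point("side",l)[:2]; print(l,[ray_z("side",x["position"],0).round() for x in r])
print(ctrl.close_job())
```

```text
[(-18, 120), (-16, 70), (-14, 34), (-12, 28), (-10, 30), (-8, 30), (-6, 29), (-4, 20), (-2, 53), (0, 66), (2, 42), (4, 98), (6, 51), (8, 57), (10, 57), (12, 11), (14, 1), (16, 102), (18, 119)]
square_pot [array([514.,  15.,   0.])]
round_pot_a [array([639., -15.,   0.]), array([766., -18.,   0.])]
twine_spool [array([379.,  81.,   0.])]
label_pot [array([378., -97.,   0.])]
the job is handed in; nothing more can be done
None
```

I slid the scale's switch fully on with the platform empty. Then I gripped the terracotta trough across its 50 mm width, set it on the platform, let go and backed the arm away. The job was handed in at about 17 s, well under the 58 s limit.

**Switch:** the side camera shows the cap moved about 14 mm and is still at the display end. While sliding it I felt about 4 N of sideways force at the end stop. The network's points for the cap gave a travel of 9 mm (top camera) and 15 mm (side camera). After the trough was placed, the top camera's point was plainly wrong. I relied on the side camera's brightness profile and the stop force instead.

**Trough:** it stands flat and lined up with the platform to within about 0.5°. It sits about 1.6 mm (x) and 3.3 mm (y) off centre, and every edge is inside the platform. The vertical force on the gripper eased to about zero before I let go.

**Rest of the bench:** the square pot and both round pots were within about 1 cm of their earlier positions, which is about as close as the networks measure. I had no earlier reading for the spool or the label beaker. The sprayer, the trowel and the purple and yellow look-alikes were not re-measured, but the arm stayed clear of them.

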